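# Clamp a printing block in the free jig

## Task

One of the two clamping jigs already holds a carved printing block; clamp the loose block in the free one. It goes in thin tail first, flat on the bed and pushed fully home against the stop, and then the lever is pressed down on the tail until it clicks and stays down by itself; press firmly but do not force anything. Leave the other jig with its block, and the jars, pot, brush and palette knife, as they are.

Things in the scene. Friction and masses are not known exactly. Their poses are not given: they have to be found in the camera images.
- block_a: loose carved printing block, stepped wood, 150 mm long (x), 54 wide (y), about 0.15 kg, lies flat turned any way. Base board 10 mm thick; a carved part on top makes it 24 mm thick from x = -75 to +30; the last 45 mm at +x are the bare thin tail. Origin: centre of the underside, z up
- block_b: the other printing block, same shape and axes, already clamped in the other jig, tail against the stop; it stays there
- block_a_tail (a point): middle of the end face of the loose block's thin tail, at its underside
- block_a_butt (a point): middle of the end face of the loose block's thick end, at its underside
- press_a: clamping jig fixed to the table. Plywood bed 110 mm wide, 8 thick, from x = -175 to +75 mm. Origin: table height, mid-width, under the face of the wooden stop; x points from the open end (towards the robot) to the stop and hinge, z up. Either jig may be left or right. At the start it is empty.
- press_a_stop (a point): foot of the stop's face, on the bed's top, mid-width, axes as the jig. The stop is 18 mm tall and faces -x. Two side guides, 11 mm tall and 57.4 mm apart, run from x = -30 mm to 0, their mouth flared out to x = -48 mm
- press_a_hinge (a point): hinge axis of the lever, 45 mm behind the stop's face and 50 mm over the table; the axis lies along the jig's y
- press_a_plate (a point): centre of the upper face of the lever's black thumb plate (36 mm along the lever, 34 mm wide), 102 mm from the hinge: about 115 mm over the table when raised, 56 mm when down. Moves with the lever
- press_a_lever (a joint): jig's lever: 0 raised (sprung), grows as pressed; about 0.60 latched on a tail, 0.62 its end. Past 0.46 an over-centre spring snaps it down and holds; released earlier it springs up. Takes 14 N at the plate. Its round rubber foot (22 mm) lands 22 mm in front of the stop; on the thick part it cannot latch
- press_b: clamping jig fixed to the table. Plywood bed 110 mm wide, 8 thick, from x = -175 to +75 mm. Origin: table height, mid-width, under the face of the wooden stop; x points from the open end (towards the robot) to the stop and hinge, z up. Either jig may be left or right. At the start it holds the other block.
- press_b_stop (a point): foot of the stop's face, on the bed's top, mid-width, axes as the jig. The stop is 18 mm tall and faces -x. Two side guides, 11 mm tall and 57.4 mm apart, run from x = -30 mm to 0, their mouth flared out to x = -48 mm
- press_b_hinge (a point): hinge axis of the lever, 45 mm behind the stop's face and 50 mm over the table; the axis lies along the jig's y
- press_b_plate (a point): centre of the upper face of the lever's black thumb plate (36 mm along the lever, 34 mm wide), 102 mm from the hinge: about 115 mm over the table when raised, 56 mm when down. Moves with the lever
- press_b_lever (a joint): jig's lever: 0 raised (sprung), grows as pressed; about 0.60 latched on a tail, 0.62 its end. Past 0.46 an over-centre spring snaps it down and holds; released earlier it springs up. Takes 14 N at the plate. Its round rubber foot (22 mm) lands 22 mm in front of the stop; on the thick part it cannot latch
- jar_brown: closed brown paint jar, 72 mm across, 85 mm tall, a bystander; origin under its middle
- jar_ochre: closed amber glass jar, 56 mm across, 70 mm tall, a bystander; origin under its middle
- jar_black: closed black jar, 72 mm across, 90 mm tall, a bystander; origin under its middle
- water_pot: open metal water pot, 92 mm across, 100 mm tall, a bystander; origin under its middle
- brush: paint brush lying flat, 190 mm long, a bystander; origin under its middle
- palette_knife: palette knife lying flat, 200 mm long, a bystander; origin under its middle

How it is judged (in metres and radians):
At the end, for the whole second after the job is handed in: The loose block lies flat and at rest on the free jig's bed, tail end within 3 mm of the stop, within 5 mm of mid-width and 0.06 rad of the jig's line; its lever stays latched (above 0.56 rad); the other lever is latched too, its block moved less than 6 mm (x of block_a_tail in the frame of press_a_stop between -0.003 and 0.002 m and y of block_a_tail in the frame of press_a_stop between -0.005 and 0.005 m and z of block_a_tail in the frame of press_a_stop between -0.003 and 0.003 m and angle between the x axis of block_a and the x axis of press_a, either way round below 0.06 rad and angle between block_a's own z axis and vertical below 0.05 rad and value of joint each of press_a_lever, press_b_lever above 0.56 rad and linear speed of block_a below 0.01 m/s and distance of block_b from where it was at the start of the episode below 0.006 m); the robot touches nothing.
It fails at once if a finger or the arm pressed harder than 60 N on the free jig or its lever (contact force between any of the fingers, the arm and press_a above 60 N).
It fails at once if the other jig was unlatched or its block shifted more than 6 mm (value of joint press_b_lever below 0.52 rad or distance of block_b from where it was at the start of the episode above 0.006 m).
It fails at once if a jar, the pot, the brush or the palette knife was moved more than 30 mm or tipped (distance of any of jar_brown, jar_ochre, jar_black, water_pot, brush, palette_knife from where it was at the start of the episode above 0.03 m or angle between any of jar_brown, jar_ochre, jar_black, water_pot's own z axis and vertical above 0.5 rad).
It also fails if it takes over 59 s, if anything falls off the work surface, if the arm or the gripper's body presses on something with over 40 N, if the wrist force passes 120 N, or if a joint passes its speed limit or range.

## Robot

A 7-joint arm with a two-finger parallel gripper is mounted at the origin on the work surface. World frame = base frame: x ahead of the robot, y to its left, z up, the work surface at z = 0. Lengths are in m, angles in degrees, forces in N, time in s.
With the tool pointing down it reaches from about 0.4 to 0.875 m from the base axis. Payload 4.4 kg.
Tool frame: the origin (TCP) lies midway between the tips of the shut fingers; the grasp point (between the pads) lies 19 mm behind it; z points along the fingers, y is the direction in which the jaws open and shut (so a half turn about z gives the same grasp; the last joint's range is limited). The gripper opens to 85 mm and grips with 20 to 120 N. Pads are 22 mm wide; open, the fingers measure 114 mm over their backs; the gripper's body (76 mm by 85 mm) begins 54 mm behind the grasp point. The pads swing forward as they close: fully open they stand 13 mm farther back than shut.
Start: joints at [-74.588, 36.005, 2.206, 86.941, -1.547, 57.084, -1.146], TCP at [0.214, 0.614, 0.231] pointing down, gripper open.
Joint ranges: [-175.42, 175.42], [-21.48, 121.26], [-71.46, 75.88], [10.55, 141.38], [-63.04, 243.04], [13.31, 113.54], [-168.57, 168.57]. Speed limits (degrees/s): [147.25, 147.25, 180, 180, 180, 180, 180].

## Interface

Orientations are given as [roll, pitch, yaw] about the fixed x, y, z axes, in that order (R = Rz(yaw) Ry(pitch) Rx(roll)).
In Python, from station import robot, optics, order gives the robot as it stands. The module is installed in compiled form; this text tells all that it offers.
- The arm moves only by the tool step_arm, never from a script. Its argument "motion" is text: rows parted by semicolons, each of 7 numbers parted by spaces: the shift along the world's x, y, z in m, then the turn, a rotation vector about the world's x, y, z in degrees, then the opening, from 0 (shut) to 1 (fully open). A call has exactly 5 rows; each row is the pose to reach, as a shift and turn from the pose measured when the call began; what a row does not reach only later rows make up. A row lasts 1/10 s, in which the tool goes at most 50 mm and 8.59 degrees, less where a joint would pass 70% of its speed; a pose out of reach is approached as far as the arm can. A call with a gripper value outside its range is refused whole. The fingers move at their own pace and stop on an object; "squeeze" is the grip in N (left out, the last holds). Time passes only in rows, so rows that repeat a pose let the fingers close, or fill a call up. It gives the time, the measured TCP pose, the force and the opening at its end, in the units of the state.
- robot.sense(): the state, without advancing time (a new reading comes with each control period).
- optics.read_camera(name): name is "side" or "top"; returns the picture (400x640x3 uint8, blue, green, red); there is no depth.
- optics.camera_model(name): a dict with "fx", "fy", "cx", "cy" (pixels), "cam_to_world" (4x4, takes a point from camera to world coordinates). Camera axes: x right, y down, z forward; pixel columns grow to the right and rows downward; lengths in m; the calibration is good to about 2 mm. A picture is of the moment at which its call begins. camera_model takes no time and is no camera call.
- order.close_job(): hands the job in, once; it reports no verdict.
Trained networks look in the newest picture that a camera, given by its name, has taken for a name from the list of things; names that differ only in an ending like _2 or _b are one class to them, and where a whole thing is asked for, a point or a joint stands for the part that bears it (a point fixed in the world has none). Each returns a list of dicts, best first, with "confidence" (0 to 1); they miss things now and then, are a little off and sometimes report something else, mostly with a low value. They report only what shows in the picture. A call takes as long as a camera call.
- optics.spot_in(target, camera): "rect" ([left, top, width, height] in pixels, round what is visible of it).
The state is a dict: "t": time; "q": joint angles; "joint_velocities": joint speeds; "joint_torque": joint torques, N m; "tcp_pos": TCP position; "tcp_rot": TCP orientation; "ft_force": force on the tool from outside, world axes, zero at the start; "wrist_torque": the same for the moment, N m; "finger_gap": finger opening in m.
Only numpy, scipy, OpenCV 4.12 (cv2) and the standard library are available. Lean on these libraries where they do the work, as an engineer would, in place of code of your own. Each camera call takes 0.05 s, during which the arm holds its last target. There are 200 camera calls.

## Working session

There is one attempt and no reset: what is moved stays moved. The work goes in short steps, Python scripts to look and compute and a tool call to move; the robot and the scene stay as the last step left them, time stands still between calls to the robot, and variables do not carry over. Pictures are saved under pics/ and viewed, about 8 in all and at most 12, crops included, and the job is handed in when it is done.

Besides the shell and the picture viewer there is one more tool, called by a JSON object that holds its "method" and its "body", one argument or row to a line. step_arm: Moves the arm, as the interface text tells. Its arguments: {"type":"object","properties":{"motion":{"type":"string"},"squeeze":{"type":"number"}},"required":["motion"]}

```bash
mkdir -p pics; cat > h.py <<'E'
from station import robot, optics, order
import numpy as np, cv2
def snap(cam,name,crop=None,scale=1):
    im=optics.read_camera(cam)
    if crop: l,t,w,h=crop; im=im[t:t+h,l:l+w]
    if scale!=1: im=cv2.resize(im,None,fx=scale,fy=scale,interpolation=cv2.INTER_CUBIC)
    cv2.imwrite('pics/'+name+'.png',im)
def ray(cam,u,v,z):
    m=optics.camera_model(cam);T=np.array(m['cam_to_world'])
    d=T[:3,:3]@np.array([(u-m['cx'])/m['fx'],(v-m['cy'])/m['fy'],1]);o=T[:3,3]
    return (o+d*(z-o[2])/d[2]).round(4)
def proj(cam,p):
    m=optics.camera_model(cam);T=np.linalg.inv(np.array(m['cam_to_world']))
    c=T[:3,:3]@np.array(p)+T[:3,3]
    return np.array([m['fx']*c[0]/c[2]+m['cx'],m['fy']*c[1]/c[2]+m['cy']]).round(1)
E
python3 - <<'E'
from h import *
snap('top','top0');snap('side','side0')
for c in('top','side'):
    m=optics.camera_model(c);print(c,m['fx'],np.array(m['cam_to_world']).round(3).tolist())
    for n in('block_a','press_a','press_a_plate'):
        print(n,[(np.round(d['rect']).tolist(),round(d['confidence'],2)) for d in optics.spot_in(n,c)])
s=robot.sense();print(s['tcp_pos'],s['tcp_rot'],s['finger_gap'],s['t'],s['ft_force'])
E
```

```text
top 397.2637229110821 [[-0.002, -0.997, 0.075, 0.452], [-1.0, 0.001, -0.015, 0.006], [0.015, -0.075, -0.997, 1.251], [0.0, 0.0, 0.0, 1.0]]
block_a [([278.0, 203.0, 35.0, 49.0], 0.78), ([207.0, 174.0, 26.0, 46.0], 0.64)]
press_a [([388.0, 158.0, 46.0, 86.0], 0.85), ([200.0, 152.0, 46.0, 81.0], 0.63)]
press_a_plate [([407.0, 170.0, 19.0, 29.0], 0.86)]
side 428.06020702265056 [[-0.997, -0.054, 0.048, 0.486], [-0.072, 0.674, -0.735, 0.852], [0.007, -0.736, -0.676, 0.905], [0.0, 0.0, 0.0, 1.0]]
block_a [([275.0, 298.0, 61.0, 31.0], 0.79), ([315.0, 225.0, 60.0, 38.0], 0.63)]
press_a [([238.0, 278.0, 112.0, 62.0], 0.85)]
press_a_plate [([295.0, 130.0, 27.0, 23.0], 0.8), ([273.0, 374.0, 32.0, 25.0], 0.42)]
[0.21354142 0.61382685 0.23116757] [-1.79982573e+02  7.55619216e-04  1.60816423e+02] 0.08572682030529064 0.4 [0.28755    0.11545387 0.0115795 ]
```

View pics/top0.png

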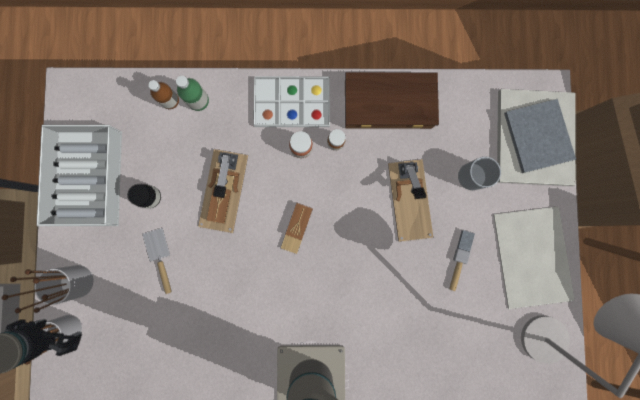

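View pics/side0.png

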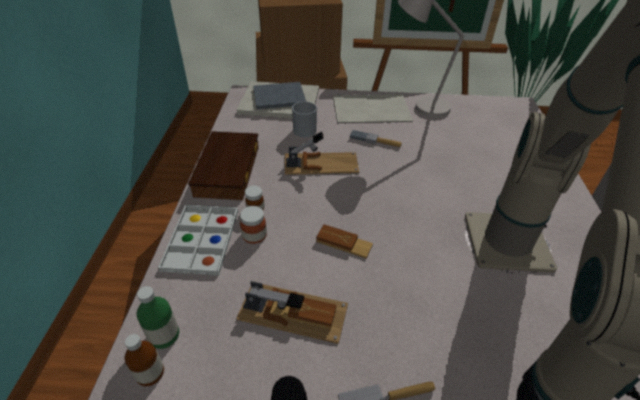

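The top view shows the free jig on the right, around (410,200) with its lever raised. The filled jig is on the left at (223,190). The loose block is at (297,227), with its tail pointing down-left, towards the robot.

```bash
python3 - <<'E'
from h import *
snap('top','top1',(270,150,175,110),4.5)
snap('side','side1',(270,120,110,145),4)
E
```

```text
(no output)
```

View pics/top1.png

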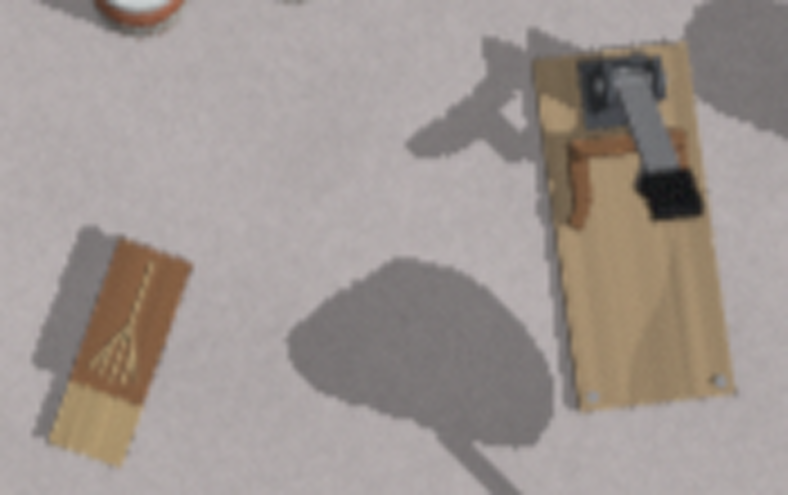

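View pics/side1.png

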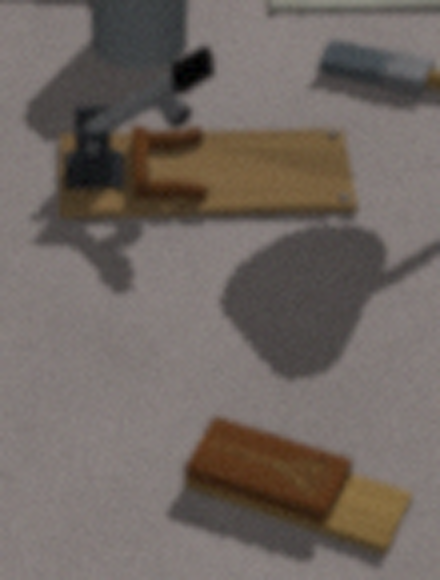

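The enlarged top crop gives clear corners for the bed and the loose block. I'll fit both rigid outlines, then check them against the side view.

```bash
cat >> h.py <<'E'
from scipy.optimize import least_squares
def fit(obs,model,x0,free=3):
    # obs: list (cam,u,v), model pts local
    def tr(p,m): c,s=np.cos(p[2]),np.sin(p[2]); return [p[0]+c*m[0]-s*m[1],p[1]+s*m[0]+c*m[1],m[2]]
    def f(p): return np.concatenate([proj(o[0],tr(p,m))-np.array(o[1:]) for o,m in zip(obs,model)])
    r=least_squares(f,x0,diff_step=1e-2); return r.x, f(r.x).round(1)
E
sed -i 's/\]).round(1)$/])/; ' h.py
python3 - <<'E'
from h import *
T=lambda x,y:('top',(x+.5)/4.5-.5+270,(y+.5)/4.5-.5+150)
S=lambda x,y:('side',(x+.5)/4-.5+270,(y+.5)/4-.5+120)
jm=[(.075,.055,.008),(.075,-.055,.008),(-.175,-.055,.008),(-.175,.055,.008)]
jt=[T(533,57),T(686,42),T(736,392),T(580,411)]
js=[S(60,213),S(62,132),S(347,132),S(355,210)]
bm=[(-.075,-.027,.024),(-.075,.027,.024),(.03,.027,.024),(.03,-.027,.024),(.075,-.027,.010),(.075,.027,.010)]
bt=[T(120,236),T(193,264),T(140,405),T(68,381),T(48,441),T(122,467)]
bs=[S(187,467),S(214,418),S(350,460),S(330,497),S(385,548),S(411,487)]
for nm,mt,a,b,x0 in(('jig',jm,jt,js,(.6,-.28,.1)),('blk',bm,bt,bs,(.48,.07,2.8))):
    for k in('top','side','both'):
        o=a if k=='top' else b if k=='side' else a+b
        m=mt*(2 if k=='both' else 1)
        p,r=fit(o,m,x0);print(nm,k,p.round(4),np.degrees(p[2]).round(1),np.abs(r).max(), r.tolist() if k=='both' else '')
E
```

```text
jig top [ 0.5998 -0.3087  0.1158] 6.6 0.5 
jig side [ 0.5997 -0.3036  0.0904] 5.2 0.8 
jig both [ 0.5998 -0.3075  0.1086] 6.2 1.4 [-0.3, -0.0, -0.0, -0.4, -0.8, 0.4, -0.9, 0.1, -0.3, -0.7, -0.2, -0.2, -0.4, -1.4, 1.0, -1.3]
blk top [0.4615 0.0443 2.8001] 160.4 0.5 
blk side [0.4626 0.0452 2.8243] 161.8 3.2 
blk both [0.4621 0.0447 2.8107] 161.0 3.1 [-0.5, -0.3, -0.2, -0.8, 0.5, 0.1, -0.1, -0.3, -0.1, 0.1, -0.1, 0.0, -0.5, -0.8, 0.1, -1.3, 0.8, -1.1, -0.7, 3.1, 0.9, -1.2, 0.5, 0.3]
```

The fits agree to a few mm: the jig is at (0.600,-0.308) with yaw about 6.4°, and the block is at (0.462,0.0445) with yaw about 160.5°. I'll grasp at block x = -35 mm, which is world (0.495,0.033), with tool yaw 160.5°.

{"method": "step_arm", "body": {
  "motion": "0.02 -0.04 0 0 0 0 1; 0.04 -0.08 0 0 0 0 1; 0.06 -0.12 0 0 0 0 1; 0.08 -0.16 0 0 0 0 1; 0.10 -0.20 0 0 0 0 1",
  "squeeze": 40
}}

```text
t: 1.0
tcp_pos: [0.3142, 0.4123, 0.2315]
tcp_rot: [180.0, 0.0, 160.8]
ft_force: [0.5, -0.2, 0.3]
finger_gap: 0.0856
```

{"method": "step_arm", "body": {
  "motion": "0.02 -0.04 0 0 0 0 1; 0.04 -0.08 0 0 0 0 1; 0.06 -0.12 0 0 0 0 1; 0.08 -0.16 0 0 0 0 1; 0.10 -0.20 0 0 0 0 1"
}}

```text
t: 1.5
tcp_pos: [0.415, 0.2108, 0.2319]
tcp_rot: [179.9, 0.1, 160.8]
ft_force: [0.2, 1.0, -0.0]
finger_gap: 0.0851
```

{"method": "step_arm", "body": {
  "motion": "0.02 -0.04 0 0 0 0 1; 0.04 -0.08 0 0 0 0 1; 0.06 -0.12 0 0 0 0 1; 0.08 -0.16 -0.03 0 0 0 1; 0.08 -0.18 -0.06 0 0 0 1"
}}

```text
t: 2.0
tcp_pos: [0.4989, 0.0272, 0.1726]
tcp_rot: [179.8, 0.5, 160.6]
ft_force: [1.0, 0.4, 0.4]
finger_gap: 0.0854
```

{"method": "step_arm", "body": {
  "motion": "-0.004 0.006 -0.04 0 0 0 1; -0.004 0.006 -0.08 0 0 0 1; -0.004 0.006 -0.11 0 0 0 1; -0.004 0.006 -0.12 0 0 0 1; -0.004 0.006 -0.12 0 0 0 1"
}}

```text
t: 2.5
tcp_pos: [0.4943, 0.0331, 0.0517]
tcp_rot: [179.9, 0.3, 160.6]
ft_force: [0.3, -0.8, -0.0]
finger_gap: 0.0852
```

```bash
python3 - <<'E'
from h import *
snap('side','side2',(250,110,180,170),3.5)
E
```

```text
(no output)
```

View pics/side2.png

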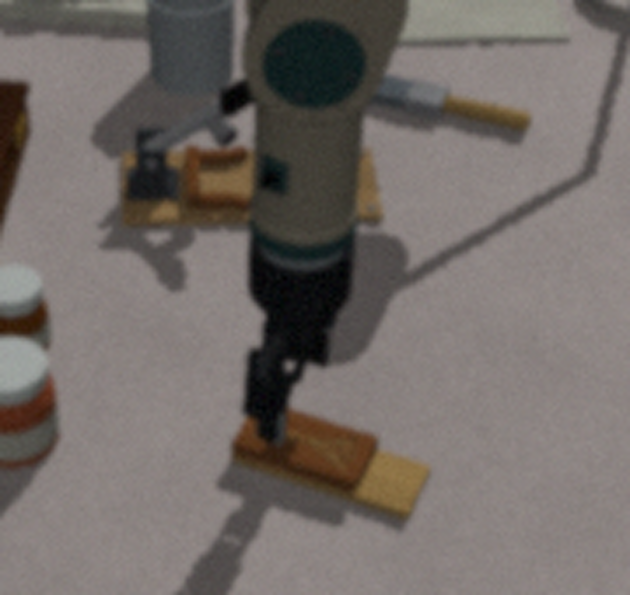

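The fingers are over the thick half of the block, with the near finger at about (270,420) in the crop, and they straddle it. Next I'll go down and grip.

{"method": "step_arm", "body": {
  "motion": "0 0 -0.02 0 0 0 1; 0 0 -0.035 0 0 0 1; 0 0 -0.045 0 0 0 1; 0 0 -0.048 0 0 0 1; 0 0 -0.048 0 0 0 1"
}}

```text
t: 3.05
tcp_pos: [0.4958, 0.0333, 0.0055]
tcp_rot: [179.8, 0.5, 160.6]
ft_force: [-0.4, 0.9, 0.2]
finger_gap: 0.0856
```

{"method": "step_arm", "body": {
  "motion": "0 0 0 0 0 0 0.3; 0 0 0 0 0 0 0.3; 0 0 0 0 0 0 0.3; 0 0 0 0 0 0 0.3; 0 0 0 0 0 0 0.3",
  "squeeze": 40
}}

```text
t: 3.55
tcp_pos: [0.4964, 0.0333, 0.0063]
tcp_rot: [179.8, 0.6, 160.6]
ft_force: [-0.4, -0.6, 5.4]
finger_gap: 0.0529
```

{"method": "step_arm", "body": {
  "motion": "0 0 0.03 0 0 0 0.3; 0 0 0.06 0 0 0 0.3; 0 0 0.09 0 0 0 0.3; 0 0 0.12 0 0 0 0.3; 0 0 0.14 0 0 0 0.3"
}}

```text
t: 4.05
tcp_pos: [0.4968, 0.0333, 0.1485]
tcp_rot: [179.7, 0.7, 160.6]
ft_force: [1.0, -0.4, -1.5]
finger_gap: 0.0529
```

{"method": "step_arm", "body": {
  "motion": "-0.004 -0.02 0 0 0 -7.7 0.3; -0.008 -0.04 0 0 0 -15.4 0.3; -0.012 -0.06 0 0 0 -23.1 0.3; -0.016 -0.08 0 0 0 -30.8 0.3; -0.02 -0.10 0 0 0 -38.5 0.3"
}}

```text
t: 4.55
tcp_pos: [0.4763, -0.0673, 0.1487]
tcp_rot: [179.7, 0.7, 121.8]
ft_force: [0.2, 0.2, -0.8]
finger_gap: 0.0529
```

{"method": "step_arm", "body": {
  "motion": "-0.004 -0.02 0 0 0 -7.7 0.3; -0.008 -0.04 0 0 0 -15.4 0.3; -0.012 -0.06 0 0 0 -23.1 0.3; -0.016 -0.08 0 0 0 -30.8 0.3; -0.02 -0.10 0 0 0 -38.5 0.3"
}}

```text
t: 5.05
tcp_pos: [0.4559, -0.1678, 0.1488]
tcp_rot: [179.7, 0.7, 83.0]
ft_force: [-0.2, 0.4, -2.0]
finger_gap: 0.0532
```

{"method": "step_arm", "body": {
  "motion": "-0.004 -0.02 0 0 0 -7.7 0.3; -0.008 -0.04 0 0 0 -15.4 0.3; -0.012 -0.06 0 0 0 -23.1 0.3; -0.016 -0.08 0 0 0 -30.8 0.3; -0.02 -0.10 0 0 0 -38.5 0.3"
}}

```text
t: 5.55
tcp_pos: [0.4356, -0.2681, 0.1489]
tcp_rot: [179.7, 0.6, 44.2]
ft_force: [0.1, -0.5, -1.2]
finger_gap: 0.0531
```

{"method": "step_arm", "body": {
  "motion": "-0.002 -0.012 0 0 0 -7.7 0.3; -0.004 -0.025 0 0 0 -15.4 0.3; -0.006 -0.036 0 0 0 -23.1 0.3; -0.008 -0.048 0 0 0 -30.8 0.3; -0.01 -0.06 0 0 0 -38.5 0.3"
}}

```text
t: 6.05
tcp_pos: [0.4254, -0.328, 0.1489]
tcp_rot: [179.8, 0.6, 5.4]
ft_force: [0.4, -0.9, -1.8]
finger_gap: 0.0528
```

{"method": "step_arm", "body": {
  "motion": "0 0 -0.03 0 -0.6 1 0.3; 0 0 -0.06 0 -0.6 1 0.3; 0 0 -0.09 0 -0.6 1 0.3; 0 0 -0.115 0 -0.6 1 0.3; 0 0 -0.119 0 -0.6 1 0.3"
}}

```text
t: 6.55
tcp_pos: [0.4241, -0.3262, 0.0275]
tcp_rot: [180.0, 0.2, 6.4]
ft_force: [-1.3, 0.2, -1.4]
finger_gap: 0.053
```

```bash
python3 - <<'E'
from h import *
a=optics.read_camera('top');b=optics.read_camera('side')
f=lambda i,l,t,w,h,s:cv2.resize(i[t:t+h,l:l+w],None,fx=s,fy=s,interpolation=cv2.INTER_CUBIC)
A=f(a,370,150,80,130,4.5);B=f(b,280,115,105,80,4)
o=np.zeros((585,785,3),np.uint8);o[:A.shape[0],:360]=A;o[:320,362:782]=B
cv2.imwrite('pics/mix3.png',o)
E
```

```text
(no output)
```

View pics/mix3.png

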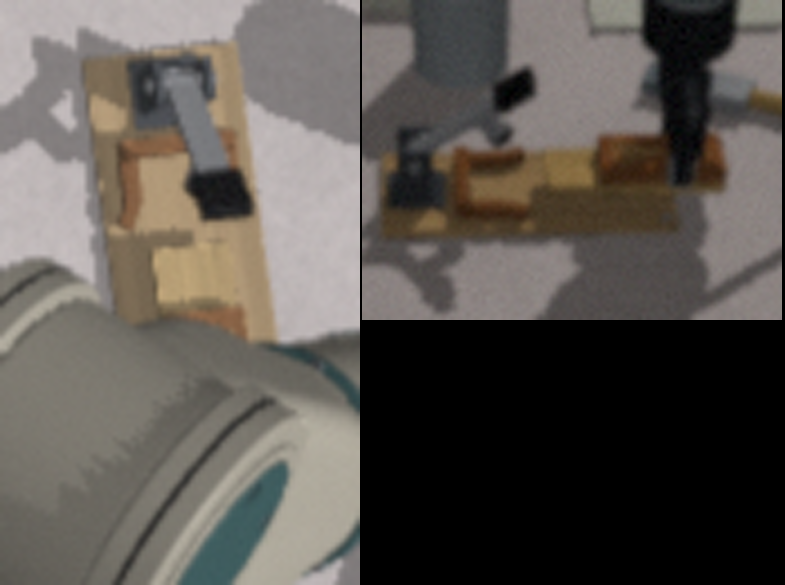

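The tail is in front of the guides with the block square to them. I'll compute the lateral offset from the tail corners in both views.

```bash
python3 - <<'E'
from h import *
T=lambda x,y:('top',(x+.5)/4.5-.5+370,(y+.5)/4.5-.5+150)
S=lambda x,y:('side',(x-362+.5)/4-.5+280,(y+.5)/4-.5+115)
z=.021;loc={'L':(.075,.027),'R':(.075,-.027),'l':(.03,.027),'r':(.03,-.027)}
p=np.array([.4241,-.3262]);a=np.radians(6.4);u=np.array([np.cos(a),np.sin(a)]);n=np.array([-u[1],u[0]])
for k,(x,y) in loc.items():
    w=p+u*(x+.035)+n*y; q=np.r_[w,z+.010]
    t=proj('top',q);s=proj('side',q)
    print(k,'top crop',((t-[370,150])*4.5).round(),'side crop',((s-[280,115])*4+[362,0]).round())
# guides/bed-projection for jig (0.5998,-0.308,6.4)
j=np.array([.5998,-.308])
for x,y,zz in((-.03,.0287,.019),(-.03,-.0287,.019),(0,.0287,.019),(0,-.0287,.019),(-.175,.055,.008),(-.175,-.055,.008),(.075,.055,.008),(.075,-.055,.008)):
    q=np.r_[j+u*x+n*y,zz];print(x,y,((proj('top',q)-[370,150])*4.5).round(),((proj('side',q)-[280,115])*4+[362,0]).round())
d=p-j;print('tcp in jig',d@u,d@n)
E
```

```text
L top crop [151. 249.] side crop [549. 184.]
R top crop [229. 240.] side crop [545. 145.]
l top crop [160. 314.] side crop [602. 183.]
r top crop [238. 305.] side crop [597. 144.]
-0.03 0.0287 [140. 197.] [505. 196.]
-0.03 -0.0287 [222. 188.] [502. 155.]
0 0.0287 [135. 155.] [469. 197.]
0 -0.0287 [216. 146.] [468. 156.]
-0.175 0.055 [126. 410.] [679. 223.]
-0.175 -0.055 [282. 392.] [665. 144.]
0.075 0.055 [80. 55.] [379. 228.]
0.075 -0.055 [234.  38.] [382. 149.]
tcp in jig -0.17663375796267194 0.0014985152599285394
```

Predicted and seen tail corners agree within about 1 mm. The lateral correction is about -1 mm. I'll lower the block almost to the bed, slide it in gently and watch the force.

{"method": "step_arm", "body": {
  "motion": "0 -0.001 -0.006 0 0 0.1 0.3; 0 -0.001 -0.011 0 0 0.1 0.3; 0.005 -0.0005 -0.012 0 0 0.1 0.3; 0.01 0 -0.012 0 0 0.1 0.3; 0.015 0.0007 -0.012 0 0 0.1 0.3"
}}

```text
t: 7.15
tcp_pos: [0.441, -0.3271, 0.018]
tcp_rot: [179.8, 0.0, 6.5]
ft_force: [-0.4, -0.2, -1.6]
finger_gap: 0.0527
```

{"method": "step_arm", "body": {
  "motion": "0.005 0.0006 0 0 0 0 0.3; 0.010 0.0011 0 0 0 0 0.3; 0.015 0.0017 0 0 0 0 0.3; 0.020 0.0023 0 0 0 0 0.3; 0.020 0.0023 0 0 0 0 0.3"
}}

```text
t: 7.65
tcp_pos: [0.462, -0.3245, 0.0179]
tcp_rot: [179.8, 0.0, 6.6]
ft_force: [-0.7, -0.2, -1.5]
finger_gap: 0.0532
```

{"method": "step_arm", "body": {
  "motion": "0.005 0.0006 -0.001 0 0 0 0.3; 0.010 0.0011 -0.002 0 0 0 0.3; 0.015 0.0017 -0.002 0 0 0 0.3; 0.020 0.0023 -0.002 0 0 0 0.3; 0.020 0.0023 -0.002 0 0 0 0.3"
}}

```text
t: 8.15
tcp_pos: [0.4831, -0.3219, 0.0158]
tcp_rot: [179.8, -0.0, 6.7]
ft_force: [0.7, -0.1, -1.9]
finger_gap: 0.0528
```

{"method": "step_arm", "body": {
  "motion": "0.001 0.0001 0 0 0 0 0.3; 0.002 0.0002 -0.001 0 0 0 0.3; 0.003 0.0003 -0.001 0 0 0 0.3; 0.004 0.0005 -0.001 0 0 0 0.3; 0.004 0.0005 -0.001 0 0 0 0.3"
}}

```text
t: 8.65
tcp_pos: [0.4872, -0.3214, 0.0148]
tcp_rot: [179.8, -0.0, 6.7]
ft_force: [0.4, -0.0, -1.6]
finger_gap: 0.0529
```

{"method": "step_arm", "body": {
  "motion": "0.001 0.0001 0 0 0 0 0.3; 0.002 0.0002 0 0 0 0 0.3; 0.003 0.0003 0 0 0 0 0.3; 0.004 0.0005 0 0 0 0 0.3; 0.004 0.0005 0 0 0 0 0.3"
}}

```text
t: 9.15
tcp_pos: [0.4891, -0.3212, 0.0148]
tcp_rot: [179.8, 0.1, 6.6]
ft_force: [-5.6, -0.0, 1.9]
finger_gap: 0.0529
```

{"method": "step_arm", "body": {
  "motion": "0.0005 0 -0.0005 0 0 0 0.3; 0.001 0.0001 -0.001 0 0 0 0.3; 0.0015 0.0002 -0.001 0 0 0 0.3; 0.002 0.0002 -0.001 0 0 0 0.3; 0.002 0.0002 -0.001 0 0 0 0.3"
}}

```text
t: 9.65
tcp_pos: [0.4892, -0.3213, 0.0144]
tcp_rot: [179.8, 0.3, 6.6]
ft_force: [-7.2, 0.1, 8.2]
finger_gap: 0.0531
```

{"method": "step_arm", "body": {
  "motion": "0.002 0.0002 0 0 0 0 0.3; 0.003 0.0003 0 0 0 0 0.3; 0.004 0.0005 0 0 0 0 0.3; 0.005 0.0006 0 0 0 0 0.3; 0.005 0.0006 0 0 0 0 0.3"
}}

```text
t: 10.15
tcp_pos: [0.4892, -0.3211, 0.0144]
tcp_rot: [179.9, 0.7, 6.5]
ft_force: [-12.1, 0.7, 6.9]
finger_gap: 0.0531
```

```bash
python3 - <<'E'
from h import *
a=optics.read_camera('top');b=optics.read_camera('side')
f=lambda i,l,t,w,h,s:cv2.resize(i[t:t+h,l:l+w],None,fx=s,fy=s,interpolation=cv2.INTER_CUBIC)
A=f(a,380,150,60,70,6);B=f(b,280,115,85,80,5)
o=np.zeros((425,787,3),np.uint8);o[:420,:360]=A;o[:400,362:787]=B
cv2.imwrite('pics/mix4.png',o)
E
```

```text
(no output)
```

View pics/mix4.png

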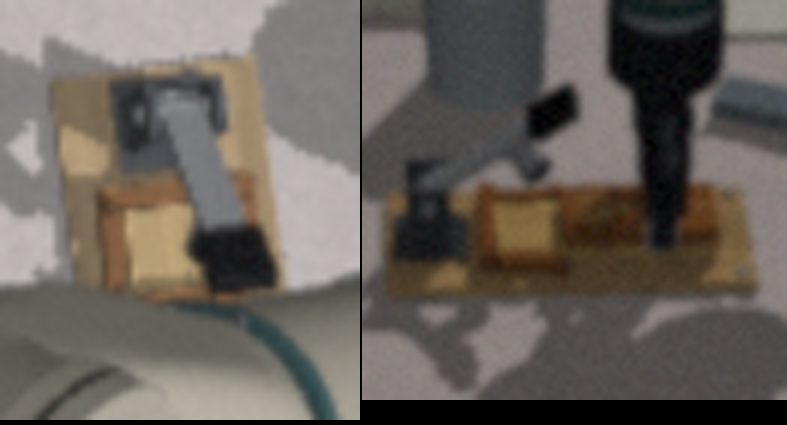

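The tail sits between the guides and against the stop (crop right, tail at (525,225)). A firmer push gave -12 N with no motion, so it is home. I'll release it and lift off.

{"method": "step_arm", "body": {
  "motion": "0 0 0 0 0 0 0.8; 0 0 0 0 0 0 1; 0 0 0 0 0 0 1; 0 0 0 0 0 0 1; 0 0 0 0 0 0 1"
}}

```text
t: 10.75
tcp_pos: [0.4899, -0.321, 0.0144]
tcp_rot: [179.9, 0.6, 6.5]
ft_force: [-0.1, 0.2, 1.1]
finger_gap: 0.0854
```

{"method": "step_arm", "body": {
  "motion": "-0.003 0 0.02 0 -0.5 0 1; -0.01 -0.001 0.05 0 -0.5 0 1; -0.03 -0.003 0.09 0 -0.5 0 1; -0.03 -0.003 0.13 0 -0.5 0 0.5; -0.03 -0.003 0.17 0 -0.5 0 0"
}}

```text
t: 11.25
tcp_pos: [0.4593, -0.3241, 0.1861]
tcp_rot: [179.9, 0.1, 6.4]
ft_force: [0.9, -0.0, -0.4]
finger_gap: 0.0588
```

```bash
python3 - <<'E'
from h import *
a=np.radians(6.5);u=np.array([np.cos(a),np.sin(a)])
for c,(x,y) in (('top',(269+671/4.5+1,150+194/4.5)),('side',(270+192/4,120+67/4))):print(c,ray(c,x,y,.115))
for th in (.69,.5,.3,.15,.08,.04):
    x=.045-.102*np.cos(th);print(th,(np.array([.599,-.308])+u*x).round(4),round(.05+.102*np.sin(th),4))
E
```

```text
top [ 0.56   -0.3123  0.115 ]
side [ 0.5613 -0.3032  0.115 ]
0.69 [ 0.5655 -0.3118] 0.1149
0.5 [ 0.5548 -0.313 ] 0.0989
0.3 [ 0.5469 -0.3139] 0.0801
0.15 [ 0.5435 -0.3143] 0.0652
0.08 [ 0.5427 -0.3144] 0.0582
0.04 [ 0.5424 -0.3144] 0.0541
```

{"method": "step_arm", "body": {
  "motion": "0.03 0.003 0 0 0 0 0; 0.06 0.006 0 0 0 0 0; 0.09 0.009 0 0 0 0 0; 0.106 0.012 -0.01 0 0 0 0; 0.106 0.012 -0.03 0 0 0 0"
}}

```text
t: 11.75
tcp_pos: [0.5685, -0.3113, 0.1559]
tcp_rot: [179.8, -0.1, 6.7]
ft_force: [-0.2, -0.3, -0.2]
finger_gap: 0.0001
```

{"method": "step_arm", "body": {
  "motion": "-0.006 -0.001 -0.015 0 0 0 0; -0.006 -0.001 -0.025 0 0 0 0; -0.006 -0.001 -0.032 0 0 0 0; -0.006 -0.001 -0.038 0 0 0 0; -0.007 -0.001 -0.043 0 0 0 0"
}}

```text
t: 12.25
tcp_pos: [0.5632, -0.3135, 0.115]
tcp_rot: [179.6, -0.3, 6.7]
ft_force: [-1.1, 1.4, 13.2]
finger_gap: 0.0002
```

```bash
python3 - <<'E'
from h import *
a=optics.read_camera('top');b=optics.read_camera('side')
f=lambda i,l,t,w,h,s:cv2.resize(i[t:t+h,l:l+w],None,fx=s,fy=s,interpolation=cv2.INTER_CUBIC)
A=f(a,380,150,60,70,6);B=f(b,280,115,85,80,5)
o=np.zeros((425,787,3),np.uint8);o[:420,:360]=A;o[:400,362:787]=B
cv2.imwrite('pics/mix5.png',o)
E
```

```text
(no output)
```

View pics/mix5.png

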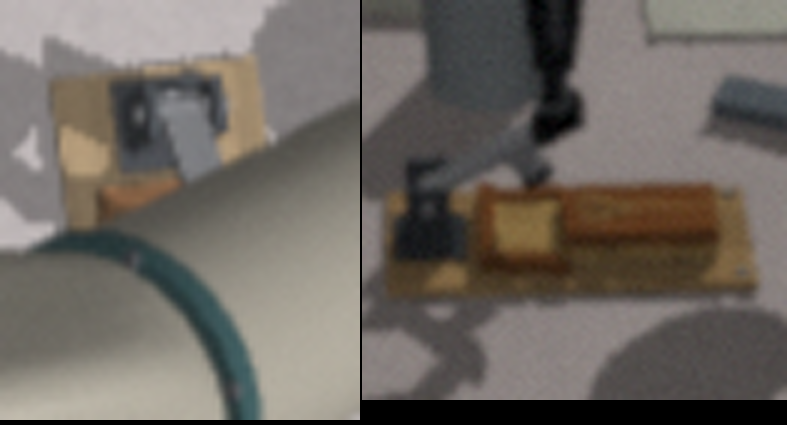

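The tip rests on the middle of the plate at about 13 N, and the block lies flat and home. Now I'll press along the lever's arc.

{"method": "step_arm", "body": {
  "motion": "-0.003 0 -0.004 0 0 0 0; -0.006 0 -0.008 0 0 0 0; -0.0085 -0.0005 -0.012 0 0 0 0; -0.011 -0.001 -0.016 0 0 0 0; -0.013 -0.001 -0.02 0 0 0 0"
}}

```text
t: 12.85
tcp_pos: [0.5527, -0.3149, 0.0969]
tcp_rot: [179.5, -0.6, 6.7]
ft_force: [3.2, 0.9, 6.6]
finger_gap: 0.0001
```

{"method": "step_arm", "body": {
  "motion": "-0.0015 0.0005 -0.004 0 0 0 0; -0.003 0.001 -0.008 0 0 0 0; -0.0045 0.001 -0.012 0 0 0 0; -0.006 0.001 -0.017 0 0 0 0; -0.007 0.001 -0.021 0 0 0 0"
}}

```text
t: 13.35
tcp_pos: [0.5458, -0.3143, 0.0759]
tcp_rot: [179.5, -0.6, 6.7]
ft_force: [0.2, -1.1, 0.0]
finger_gap: -0.0002
```

{"method": "step_arm", "body": {
  "motion": "-0.001 0 -0.003 0 0 0 0; -0.002 0 -0.006 0 0 0 0; -0.003 0 -0.009 0 0 0 0; -0.003 0 -0.012 0 0 0 0; -0.003 0 -0.014 0 0 0 0"
}}

```text
t: 13.85
tcp_pos: [0.5428, -0.3142, 0.0615]
tcp_rot: [179.5, -0.6, 6.7]
ft_force: [0.6, 0.2, 0.6]
finger_gap: 0.0005
```

The force dropped to zero, so the lever seems to have snapped down. I'll press lightly to make sure, then retreat and look.

{"method": "step_arm", "body": {
  "motion": "0 0 -0.002 0 0 0 0; 0 0 -0.004 0 0 0 0; 0 0 -0.006 0 0 0 0; 0 0 -0.008 0 0 0 0; 0 0 -0.009 0 0 0 0"
}}

```text
t: 14.35
tcp_pos: [0.5428, -0.3143, 0.057]
tcp_rot: [179.6, -0.8, 6.7]
ft_force: [-8.7, 8.0, 39.2]
finger_gap: -0.0003
```

{"method": "step_arm", "body": {
  "motion": "0 0 0.02 0 0 0 0; 0 0 0.06 0 0 0 0; 0 0 0.10 0 0 0 0; 0 0.03 0.14 0 0 0 0; 0 0.06 0.15 0 0 0 0"
}}

```text
t: 14.85
tcp_pos: [0.5441, -0.2566, 0.2115]
tcp_rot: [179.3, -1.1, 6.5]
ft_force: [0.5, 0.6, -0.4]
finger_gap: -0.0003
```

{"method": "step_arm", "body": {
  "motion": "-0.02 0.04 0 0 0 0 0; -0.04 0.08 0 0 0 0 0; -0.06 0.12 0 0 0 0 0; -0.08 0.16 0 0 0 0 0; -0.08 0.20 0 0 0 0 0"
}}

```text
t: 15.35
tcp_pos: [0.4611, -0.0552, 0.2115]
tcp_rot: [179.5, -1.0, 6.4]
ft_force: [1.9, -0.2, 0.9]
finger_gap: -0.0001
```

{"method": "step_arm", "body": {
  "motion": "0 0.03 0 0 0 0 0; 0 0.06 0 0 0 0 0; 0 0.09 0 0 0 0 0; 0 0.12 0 0 0 0 0; 0 0.12 0 0 0 0 0"
}}

```text
t: 15.85
tcp_pos: [0.4608, 0.0693, 0.2109]
tcp_rot: [179.6, -1.0, 6.8]
ft_force: [-0.5, 0.2, 0.1]
finger_gap: 0.0002
```

```bash
python3 - <<'E'
from h import *
a=optics.read_camera('top');b=optics.read_camera('side')
f=lambda i,l,t,w,h,s:cv2.resize(i[t:t+h,l:l+w],None,fx=s,fy=s,interpolation=cv2.INTER_CUBIC)
A=f(a,380,150,60,100,6);B=f(b,280,115,85,80,5)
o=np.zeros((600,787,3),np.uint8);o[:600,:360]=A;o[:400,362:787]=B
cv2.imwrite('pics/mix6.png',o)
for n in('block_a','press_a_plate'):print(n,[(np.round(d['rect']).tolist(),round(d['confidence'],2)) for d in optics.spot_in(n,'top')])
u=np.array([.9936,.1132]);n=np.array([-.1132,.9936]);j=np.array([.599,-.3085])
for x,y,z in((-.15,.027,.032),(-.15,-.027,.032),(-.045,.027,.032),(-.045,-.027,.032),(0,.027,.018),(0,-.027,.018),(-.057,0,.056)):
    q=np.r_[j+u*x+n*y,z];print(x,y,((proj('top',q)-[380,150])*6).round(),((proj('side',q)-[280,115])*5+[362,0]).round())
E
```

```text
block_a [([207.0, 174.0, 25.0, 49.0], 0.8), ([400.0, 184.0, 26.0, 50.0], 0.68), ([200.0, 150.0, 47.0, 82.0], 0.45)]
press_a_plate [([405.0, 168.0, 19.0, 37.0], 0.75)]
-0.15 0.027 [168. 494.] [721. 224.]
-0.15 -0.027 [272. 482.] [713. 176.]
-0.045 0.027 [141. 291.] [564. 227.]
-0.045 -0.027 [244. 279.] [561. 179.]
0 0.027 [123. 208.] [497. 245.]
0 -0.027 [225. 196.] [495. 197.]
-0.057 0 [208. 305.] [581. 174.]
```

View pics/mix6.png

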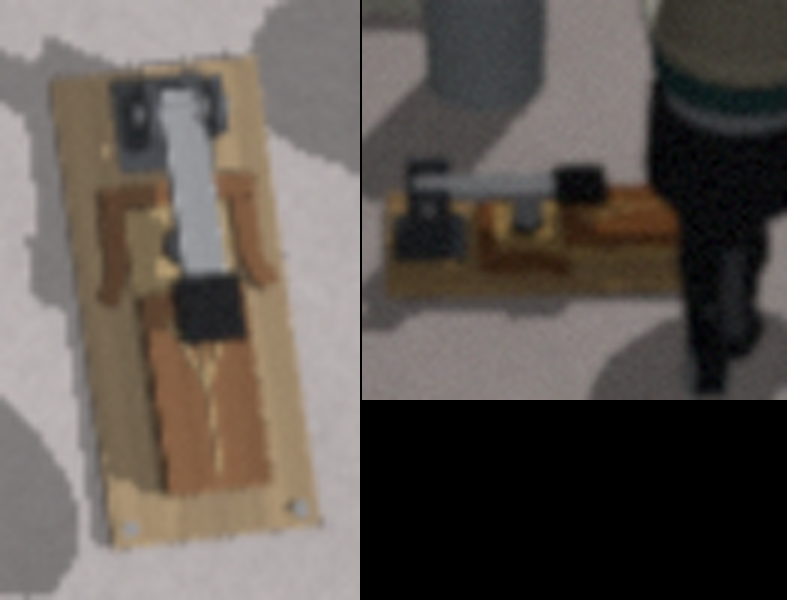

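The lever is down and horizontal with its foot on the tail. The butt corners at (168,493) and (272,482) match the predicted fully-home corners (168,494) and (272,482). I'm handing in.

```bash
python3 -c "
from h import *
order.close_job();print(robot.sense()['t'])"
```

```text
the job is handed in; nothing more can be done
the job is handed in; nothing more can be done
```

The loose block is clamped in the free (right-hand) jig, and I handed the job in about 16 s into the 59 s allowed. No verdict was reported.

- **What I did:** I gripped the block on its thick part, turned it about 154° and slid it tail first between the guides. It stopped against the stop; pushing harder, to 12 N, moved it no further. I then pressed the lever down along its arc until it snapped over. A last firm press read 39 N upward at the wrist, against the 60 N limit, and then I withdrew the arm.
- **Last checks:** After I withdrew, the lever stayed down and horizontal with its foot on the tail. The block's butt corners in the top view were within about a pixel of where a fully home block should appear. The arm ended clear of everything, about 0.2 m above the table.
- **Disagreements:** The side camera placed the jig about 5 mm sideways and 1.4° from the top camera's estimate. I relied mainly on the top view, and the block went into the guides without any sideways force.
- **Not measured:** I did not read the lever angle directly. I also did not re-measure the other jig, its block or the bystanders; the arm only passed well above the other jig on its first approach.

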